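# Get the divided tote out of the stack and pack the tank floats

## Robot

A 7-joint arm with a two-finger parallel gripper is mounted at the origin on the work surface. World frame = base frame: x ahead of the robot, y to its left, z up, the work surface at z = 0. Lengths are in m, angles in rad, forces in N, time in s.
With the tool pointing down it reaches from about 0.4 to 0.85 m from the base axis. Payload 10.4 kg.
Tool frame: the origin (TCP) lies on the centre line of the jaws, within the pads' length; the fingertips stand 17 mm ahead of it and the grasp point (between the pads) lies 2 mm behind it; z points along the fingers, y is the line along which they close (so a half turn about z gives the same grasp; the last joint's range is limited). The gripper opens to 85 mm and grips with 20 to 120 N. Pads are 22 mm wide; open, the fingers measure 114 mm over their backs; the gripper's body (76 mm by 85 mm) begins 54 mm behind the grasp point. The pads swing forward as they close: fully open they stand 13 mm farther back than shut.
Start: joints at [-0.023, 0.332, -0.065, 1.46, 0.022, 1.35, -0.088], TCP at [0.625, 0, 0.248] pointing down, gripper open.
Joint ranges: [-2.6, 2.6], [-0.5, 2.12], [-1.47, 1.34], [0.16, 2.42], [-1.27, 4.41], [0.06, 2.06], [-2.6, 2.6]. Speed limits (rad/s): [2.22, 2.22, 2.79, 2.79, 3.14, 3.14, 3.14].

## Interface

Orientations are given as a unit quaternion [x, y, z, w].
In Python, from workcell import sensors, imaging, order, spotter gives the robot as it stands. The module is installed in compiled form; this text tells all that it offers.
- The arm moves only by the shell command python3 -m inch 'ROWS' [FORCE]. ROWS is JSON, a list that holds one entry, the list of rows, each a list of 7 numbers: the shift along the tool's x, y, z in m, then the turn, a rotation vector about the tool's x, y, z in rad, then the closure, from -1 (fully open) to 1 (shut). In form: [[[x, y, z, ax, ay, az, hand], ...]]. A call has 1 to 10 rows; each row is the pose to reach, as a shift and turn from the pose commanded when the call began, along the tool's axes at that moment; what a row does not reach only later rows make up. A row lasts 1/10 s, in which the tool goes at most 50 mm and 8.59 degrees, less where a joint would pass 70% of its speed; a pose out of reach is approached as far as the arm can. A call with a gripper value outside its range is refused whole. The fingers move at their own pace and stop on an object; FORCE is the grip in N (left out, the last holds). Time passes only in rows, so rows that repeat a pose let the fingers close. It gives the time, the measured TCP pose, the force, the opening and the grip force at its end, in the units of the state.
- sensors.get_obs(): the state, without advancing time (a new reading comes with each control period).
- imaging.camera(name): name is "scene" or "side" or "wrist"; returns the picture (400x640x3 uint8, blue, green, red); there is no depth.
- imaging.calibration(name): a dict with "mtx" (3x3 intrinsics, pixels), "R" (3x3) and "t" (3): a world point X has camera coordinates R X + t; the wrist camera has in their place "tool_from_camera" (4x4, takes a point from camera to tool coordinates, whose origin is the TCP and whose axes are the flange's). Camera axes: x right, y down, z forward; pixel columns grow to the right and rows downward; lengths in m; the calibration is good to about 2 mm. A picture is of the moment at which its call begins: read the wrist's pose just before it. calibration takes no time and is no camera call.
- order.hand_in(): hands the job in; it is judged then, once.
Trained networks look in the newest picture that a camera, given by its name, has taken for a name from the list of things; names that differ only in an ending like _2 or _b are one class to them, and where a whole thing is asked for, a point or a joint stands for the part that bears it (a point fixed in the world has none). Each returns a list of dicts, best first, with "conf" (0 to 1); they miss things now and then, are a little off and sometimes report something else, mostly with a low value. They report only what shows in the picture. A call takes as long as a camera call. They do not tell look-alikes from the thing itself.
- spotter.look_for(label, camera): "pixel" ([column, row] in pixels, amid what is visible of it).
The state is a dict: "clock": time; "joint_pos": joint angles; "joint_velocities": joint speeds; "tau": joint torques, N m; "position": TCP position; "ee_rot": TCP orientation; "ft_force": force on the tool from outside, world axes, zero at the start; "torque": the same for the moment, N m; "grip_width": opening from 0.0 (shut) to 1.0 (fully open); "grasp_force": force on a finger pad.
Only numpy, scipy, OpenCV 4.12 (cv2) and the standard library are available. Lean on these libraries where they do the work, as an engineer would, in place of code of your own. Each camera call takes 0.05 s, during which the arm holds its last target. There are 200 camera calls.

## Task

The divided tote for the copper tank floats is the middle one of the stack of three: lift the upper tote off with its castings and set it down on the bench, stand the divided tote by itself in the middle of the rubber mat, and put the upper tote back on the lower one, fully seated, with both castings still in it and the lower tote left where it stands. Lower every float on the bench into a compartment of its own in the divided tote, stem up and right down on the floor, gently, never dropped or banged in. Leave the other things on the bench where they are.

Things in the scene. Friction and masses are not known exactly. Their poses are not given: they have to be found in the camera images.
- tote_low: lower tote of the stack; all three share this outline: grey plastic, open-topped, 164 (x) by 190 (y) by 75 mm high, walls 4 mm, rim bead 6 mm outside, inner floor 9 mm above the underside; a 5 mm deep foot drops into the rim below with 3 mm play, so stacked totes stand 70 mm apart in height, either way round. Empty, 2 compartments. Origin: centre of underside, z up
- tote_mid: middle tote, the divided one, empty: outline and bar like the others, plus a low partition (4 mm, along its x axis at y = 0, top 31 mm above the underside), so four compartments 71 (x) by 89 mm (y), centred at x = +-42.5, y = +-46.5 mm, floor 9 mm above the underside. Origin: centre of underside, z up
- tote_top: upper tote, two castings loose in it (tops 29 mm above its underside). Every tote (0.35 kg) has a carrying bar along its middle, parallel to its y axis, 14 mm thick (x), 40 to 68 mm above the underside: pinch its middle from above, fingertips about 40 mm above the underside, and the tote hangs level. Origin: centre of underside, z up
- cap1: bearing cap casting, dark steel, 48 x 100 mm, 20 mm high, 0.12 kg, lying loose in the upper tote. Origin: centre of the underside.
- cap2: the other bearing cap, like cap1, on the other side of the bar.
- float1: copper tank float standing stem up: round belly 58 mm wide (widest 23 mm up), 50 mm high, flat weighted underside 44 mm wide; brass stem on top 24 mm wide, 50 to 80 mm above the underside, to be pinched from above (fingertips no lower than 52 mm above the underside). About 0.25 kg, thin sheet that dents if dropped. May be absent. Origin: centre of underside, z up the stem
- float2: another copper float like float1; may be absent.
- float3: another copper float like float1; may be absent.
- float4: another copper float like float1; may be absent.
- mat: black rubber mat fixed flat on the bench, 250 mm (x) by 270 mm (y), 3 mm thick. Origin: centre of its underside, on the bench.
- board: plywood board fixed flat on the bench, 200 mm (x) by 210 mm (y), 6 mm thick, clear at the start: a free spot for setting things down. Origin: centre of its underside, on the bench.
- jar: bystander: closed amber glass jar, 54 mm across, 85 mm high. Loose; leave it alone. Origin: centre of the underside.
- tape: bystander: roll of black tape lying flat, 90 mm across, 25 mm high. Loose; leave it alone. Origin: centre of the underside.
- mug: bystander: white mug, 80 mm across, 90 mm high. Loose; leave it alone. Origin: centre of the underside.
- wrench: bystander: steel wrench lying, 170 mm long. Loose; leave it alone. Origin: middle of its length, underneath.
- spraycan: bystander: grey spray can, 60 mm across, 130 mm high. Loose; leave it alone. Origin: centre of the underside.
- screwdriver: bystander: screwdriver lying, 200 mm long. Loose; leave it alone. Origin: middle of its length, underneath.
Not all that is in view belongs to the job. What is shaped like the cap1 but purple or white is not meant.

How it is judged:
By the outcome, as a careful person would: the job done as asked, in the order asked, and still so for the second after the job is handed in, with the robot touching nothing.
Of float1, float2, float3, float4 only 2 to 4 are there at a start; the rules pass over those that are not, and their reading is None.
At some moment in a run one of float1, float2, float3, float4 may be knocked a few centimetres aside while the robot is not near it.
It also fails if it takes over 210 s, if anything falls off the work surface, if the arm or the gripper's body presses on something with over 40 N, if the wrist force passes 120 N, or if a joint passes its speed limit or range.

## Working session

There is one attempt and no reset: what is moved stays moved. The work goes in short steps, Python scripts to look and compute and a shell command to move; the robot and the scene stay as the last step left them, time stands still between calls to the robot, and variables do not carry over. Pictures are saved under pics/ and viewed, at most 14 in all, crops included, and the job is handed in when it is done.

```bash
mkdir -p pics; cat > h.py <<'E'
import numpy as np, cv2
from workcell import sensors, imaging, order, spotter
from scipy.spatial.transform import Rotation as R
def state():
    o=sensors.get_obs(); return o
def ray(cam,px,o=None):
    c=imaging.calibration(cam); M=np.array(c["mtx"])
    d=np.linalg.inv(M)@np.array([px[0],px[1],1.])
    if cam=="wrist":
        T=np.array(c["tool_from_camera"]); o=o or sensors.get_obs()
        Rt=R.from_quat(o["ee_rot"]).as_matrix(); p=np.array(o["position"])
        return p+Rt@T[:3,3], Rt@T[:3,:3]@d
    Rm=np.array(c["R"]); t=np.array(c["t"]).ravel()
    return -Rm.T@t, Rm.T@d
def at(cam,px,z,o=None):
    p,d=ray(cam,px,o); return p+d*(z-p[2])/d[2]
def proj(cam,X,o=None):
    c=imaging.calibration(cam); M=np.array(c["mtx"]); X=np.array(X,float)
    if cam=="wrist":
        T=np.array(c["tool_from_camera"]); o=o or sensors.get_obs()
        Rt=R.from_quat(o["ee_rot"]).as_matrix(); q=Rt.T@(X-np.array(o["position"]))
        q=T[:3,:3].T@(q-T[:3,3])
    else: q=np.array(c["R"])@X+np.array(c["t"]).ravel()
    u=M@q; return u[:2]/u[2]
E
python3 - <<'E'
from h import *
o=state(); print(o)
for c in ["scene","side","wrist"]:
    im=imaging.camera(c); cv2.imwrite(f"pics/{c}0.png",im); print(c,imaging.calibration(c))
for n in ["tote_top","tote_mid","float1","mat","board","cap1"]:
  for c in ["scene","side"]:
    print(n,c,[(np.round(d["pixel"]).tolist(),round(d["conf"],2)) for d in spotter.look_for(n,c)])
E
```

```text
{'clock': 0.0, 'joint_pos': array([-0.02259743,  0.3328638 , -0.06470856,  1.46092765,  0.02158833,
        1.34992318, -0.08852992]), 'joint_velocities': array([-0.00131029, -0.00054566, -0.00016325, -0.00045446, -0.00087857,
       -0.00079998, -0.00061467]), 'tau': array([ 4.98105128e-04, -6.25449800e+01,  4.97091911e-02, -3.91610491e+01,
        1.63588714e-02,  9.83294769e-03, -6.01235030e-06]), 'position': array([6.24646189e-01, 2.49967179e-06, 2.47527513e-01]), 'ee_rot': array([ 7.07108814e-01,  7.07104388e-01, -5.22856513e-04, -4.85445598e-04]), 'ft_force': array([-1.22600655,  0.33687074,  0.20068722]), 'torque': array([ 0.00472298, -0.00413129,  0.02036771]), 'grasp_force': 0.0, 'grip_width': 1.0023391510949844}
scene {'mtx': array([[383.14843529,   0.        , 320.29882974],
       [  0.        , 383.14843529, 199.65881257],
       [  0.        ,   0.        ,   1.        ]]), 'R': array([[-0.58737582,  0.80930445,  0.00399403],
       [ 0.61224827,  0.44757334, -0.65178997],
       [-0.52928414, -0.38040033, -0.75838901]]), 't': array([ 0.29536714, -0.19625896,  1.5891890
[... 1056 characters left out ...]
id side [([253.0, 146.0], 0.72)]
float1 scene [([314.0, 202.0], 0.66), ([353.0, 227.0], 0.63), ([332.0, 238.0], 0.57), ([239.0, 176.0], 0.53)]
float1 side [([319.0, 241.0], 0.71), ([292.0, 202.0], 0.58), ([313.0, 194.0], 0.56), ([323.0, 132.0], 0.19)]
mat scene [([239.0, 174.0], 0.72), ([347.0, 307.0], 0.24)]
mat side [([418.0, 321.0], 0.6)]
board scene [([289.0, 276.0], 0.7)]
board side [([367.0, 183.0], 0.87), ([308.0, 156.0], 0.38)]
cap1 scene [([377.0, 362.0], 0.71), ([420.0, 270.0], 0.65), ([444.0, 254.0], 0.56), ([434.0, 211.0], 0.49)]
cap1 side [([210.0, 175.0], 0.79), ([232.0, 119.0], 0.77), ([261.0, 107.0], 0.72), ([304.0, 122.0], 0.7), ([337.0, 272.0], 0.6), ([207.0, 204.0], 0.57)]
```

View pics/scene0.png

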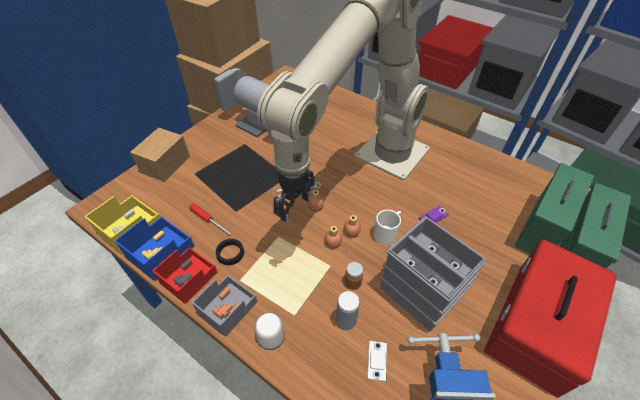

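View pics/side0.png

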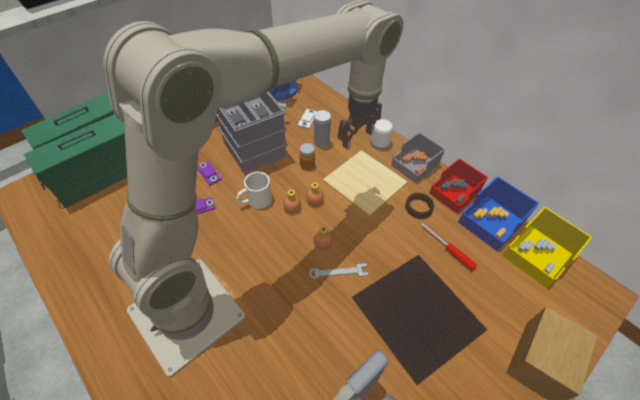

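The scene picture shows the stack at (430,265), three floats at (314,202), (353,227) and (332,238), the mat at (239,175), and the board at (288,273). In the side picture the floats are at (322,239), (292,201) and (315,194), and the mat at (418,318). The look-alikes for the caps are a white one at (377,360) and purple ones at (434,213). The real ones are in the upper tote, at (420,270) and (444,254).

```bash
python3 - <<'E'
from h import *
f=lambda a:np.round(a,3).tolist()
for px in [(314,202),(353,227),(332,238)]: print("float scene",f(at("scene",px,.035)))
for px in [(322,241),(292,203),(315,195)]: print("float side",f(at("side",px,.035)))
print("mat",f(at("scene",(239,175),.003)),f(at("side",(418,318),.003)))
print("board",f(at("scene",(288,273),.006)),f(at("side",(367,183),.006)))
for n,s,d in [("jar",.04,0),("tape",.02,0),("mug",.045,0),("wrench",0,0),("spraycan",.065,0),("screwdriver",.01,0)]:
  for c in["scene","side"]: print(n,c,[(f(at(c,q["pixel"],s)),round(q["conf"],2)) for q in spotter.look_for(n,c)[:2]])
a=cv2.imread("pics/scene0.png")[190:340,350:510]; b=cv2.imread("pics/side0.png")[80:180,200:300]
cv2.imwrite("pics/crop1.png",np.hstack([cv2.resize(a,None,fx=2.66,fy=2.66,interpolation=3)[:399],cv2.resize(b,(372,399),interpolation=3)]))
E
```

```text
float scene [0.43, -0.081, 0.035]
float scene [0.442, 0.092, 0.035]
float scene [0.52, 0.06, 0.035]
float side [0.412, -0.091, 0.035]
float side [0.435, 0.076, 0.035]
float side [0.512, 0.052, 0.035]
mat [0.47, -0.416, 0.003] [0.455, -0.425, 0.003]
board [0.696, 0.014, 0.006] [0.695, -0.01, 0.006]
jar scene [([0.596, 0.188, 0.04], 0.76)]
jar side [([0.603, 0.185, 0.04], 0.61)]
tape scene [([0.746, -0.198, 0.02], 0.58), ([0.505, 0.056, 0.02], 0.32)]
tape side [([0.762, -0.185, 0.02], 0.81), ([0.443, 0.091, 0.02], 0.3)]
mug scene [([0.365, 0.165, 0.045], 0.83)]
mug side [([0.365, 0.183, 0.045], 0.59)]
wrench scene [([0.326, -0.139, 0.0], 0.51)]
wrench side [([0.393, -0.199, 0.0], 0.67)]
spraycan scene [([0.711, 0.242, 0.065], 0.74)]
spraycan side [([0.715, 0.235, 0.065], 0.73)]
screwdriver scene [([0.691, -0.373, 0.01], 0.73)]
screwdriver side [([0.687, -0.384, 0.01], 0.64), ([0.45, 0.089, 0.01], 0.63)]
```

View pics/crop1.png

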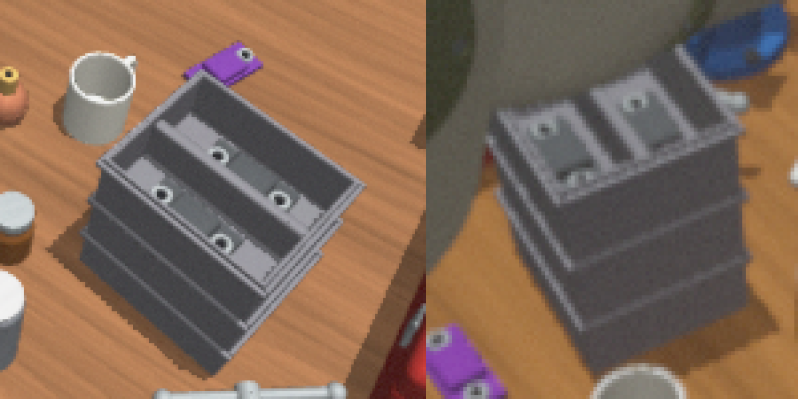

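The crop shows the upper tote with both dark caps. Its rim corners in the crop are (98,160), (203,70), (366,185) and (268,292), and the bar runs from (160,125) to (305,235).

```bash
python3 - <<'E'
from h import *
f=lambda a:np.round(a,3).tolist()
P=[at("scene",(350+x/2.66,190+y/2.66),.215) for x,y in [(98,160),(203,70),(366,185),(268,292)]]
for p in P: print(f(p))
print("c",f(np.mean(P,0)))
for i in range(4):
    d=P[(i+1)%4]-P[i]; print(f(np.linalg.norm(d)),np.degrees(np.arctan2(d[1],d[0])))
B=[at("scene",(350+x/2.66,190+y/2.66),.208) for x,y in [(160,125),(305,235)]]
d=B[1]-B[0];print("bar",f(B[0]),f(B[1]),np.degrees(np.arctan2(d[1],d[0])))
Q=[at("side",(200+x/3.72,80+y/3.99),.215) for x,y in [(70,115),(254,45),(315,130),(135,200)]]
print("side",[f(q) for q in Q],f(np.mean(Q,0)))
m=np.array([0.46,-.42]);
for c in["scene","side"]:
  for y in (-.135,.135):
    print(c,[f(proj(c,[.462+x,-.42+y,.003])) for x in(-.125,.125)])
E
```

```text
[0.573, 0.269, 0.215]
[0.406, 0.303, 0.215]
[0.443, 0.496, 0.215]
[0.606, 0.465, 0.215]
c [0.507, 0.383, 0.215]
0.171 168.34968224357274
0.197 79.16450031884474
0.167 -11.014780847548476
0.199 -99.68235709422665
bar [0.493, 0.298, 0.208] [0.526, 0.469, 0.208] 79.01933150920975
side [[0.419, 0.409, 0.215], [0.593, 0.377, 0.215], [0.565, 0.257, 0.215], [0.404, 0.29, 0.215]] [0.495, 0.333, 0.215]
scene [[237.093, 142.816], [191.863, 177.188]]
scene [[286.651, 169.49], [242.802, 208.961]]
side [[429.274, 389.408], [487.35, 321.236]]
side [[349.767, 308.625], [408.954, 254.871]]
```

```bash
python3 -m inch '[[[0,0,-0.05,0,0,0,-1],[0,0,-0.1,0,0,0,-1],[0.38,-0.12,-0.15,0,0,0.19,-1],[0.38,-0.12,-0.15,0,0,0.19,-1],[0.38,-0.12,-0.15,0,0,0.19,-1],[0.38,-0.12,-0.15,0,0,0.19,-1],[0.38,-0.12,-0.15,0,0,0.19,-1],[0.38,-0.12,-0.15,0,0,0.19,-1],[0.38,-0.12,-0.15,0,0,0.19,-1],[0.38,-0.12,-0.15,0,0,0.19,-1]]]'
python3 -m inch '[[[0,0,0,0,0,0,-1],[0,0,0,0,0,0,-1],[0,0,0,0,0,0,-1],[0,0,0,0,0,0,-1]]]'
python3 - <<'E'
from h import *
o=state(); print(o["position"],o["clock"],R.from_quat(o["ee_rot"]).as_matrix().round(3).tolist(),o["joint_pos"].round(2))
w=imaging.camera("wrist"); s=imaging.camera("scene"); d=imaging.camera("side")
cv2.imwrite("pics/w1.png",w);cv2.imwrite("pics/scene1.png",s);cv2.imwrite("pics/side1.png",d)
print(spotter.look_for("tote_top","wrist"),spotter.look_for("cap1","wrist"))
E
```

```text
clock: 2.35
position: [0.5053, 0.3781, 0.3984]
ee_rot: [0.771, 0.637, 0.0, 0.0]
ft_force: [0.8, 0.1, 0.2]
grip_width: 1.002
grasp_force: 0.0
clock: 2.75
position: [0.507, 0.375, 0.3979]
ee_rot: [0.772, 0.636, 0.0, 0.0]
ft_force: [-0.5, -0.2, 0.3]
grip_width: 1.001
grasp_force: 0.0
[0.50702871 0.37499202 0.39794351] 2.75 [[0.191, 0.982, 0.001], [0.982, -0.191, -0.0], [-0.0, 0.001, -1.0]] [-0.53  0.33 -0.25  1.16  0.08  1.66 -0.95]
[{'pixel': [320.1, 165.0], 'conf': 0.87}] [{'pixel': [179.4, 229.8], 'conf': 0.91}, {'pixel': [350.2, 172.2], 'conf': 0.88}, {'pixel': [213.8, 170.4], 'conf': 0.86}, {'pixel': [462.9, 122.9], 'conf': 0.76}, {'pixel': [285.7, 164.2], 'conf': 0.58}]
```

View pics/w1.png

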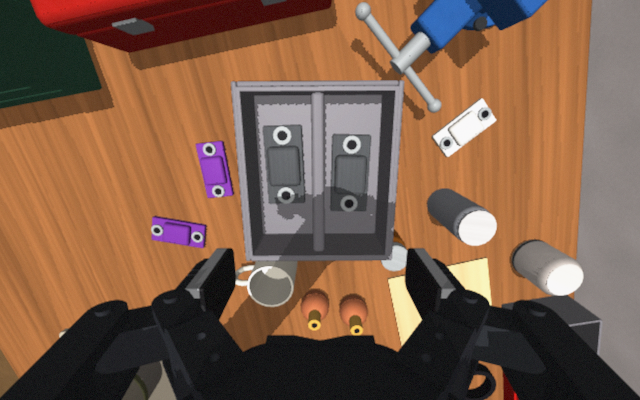

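The wrist picture shows the upper tote with a cap on each side of the bar, at (284,165) and (350,172). The bar runs from (318,93) to (319,250), and the rim corners are about (234,83), (403,82), (396,260) and (247,260).

```bash
python3 - <<'E'
from h import *
f=lambda a:np.round(a,4).tolist()
im=cv2.imread("pics/w1.png")
# bar edges: print gray profile along rows
P=[at("wrist",p,.215) for p in [(234,83),(403,82),(396,260),(247,260)]]
for p in P: print(f(p))
print("c",f(np.mean(P,0)),[round(float(np.linalg.norm(P[i]-P[i-1])),3) for i in range(4)])
B=[at("wrist",p,.208) for p in [(318,93),(319,250)]]
d=B[0]-B[1];print("bar",f(B[0]),f(B[1]),f((B[0]+B[1])/2),np.degrees(np.arctan2(d[1],d[0])))
for px in [(314,322),(355,328)]: print(f(at("wrist",px,.08)))
s=cv2.imread("pics/scene1.png"); g=s.max(2)
# mat & board
m=((g<55)).astype(np.uint8); m[:, :180]=0; m[:,300:]=0; m[:135]=0; m[225:]=0
n,l,st,c=cv2.connectedComponentsWithStats(m); i=1+np.argmax(st[1:,4]); 
cs,_=cv2.findContours((l==i).astype(np.uint8),0,2); h=cv2.convexHull(max(cs,key=cv2.contourArea))
for e in range(2,15):
    q=cv2.approxPolyDP(h,e,True)
    if len(q)<=4: break
q=q[:,0]; print("mat px",q.tolist(),[f(at("scene",p,.003)) for p in q], f(np.mean([at("scene",p,.003) for p in q],0)))
hsv=cv2.cvtColor(s,cv2.COLOR_BGR2HSV); m=((hsv[...,2]>190)&(hsv[...,1]<130)&(hsv[...,0]>12)&(hsv[...,0]<35)).astype(np.uint8); m[:220]=0;m[330:]=0;m[:,:230]=0;m[:,340:]=0
cs,_=cv2.findContours(m,0,2); h=cv2.convexHull(max(cs,key=cv2.contourArea))
for e in range(2,15):
    q=cv2.approxPolyDP(h,e,True)
    if len(q)<=4: break
q=q[:,0]; print("board px",q.tolist(),[f(at("scene",p,.006)) for p in q], f(np.mean([at("scene",p,.006) for p in q],0)))
cv2.imwrite("pics/s1c.png",cv2.resize(s[130:340,170:430],None,fx=2.5,fy=2.5))
E
```

```text
[0.442, 0.4924, 0.215]
[0.6068, 0.4615, 0.215]
[0.5771, 0.2675, 0.215]
[0.404, 0.3011, 0.215]
c [0.5075, 0.3806, 0.215] [0.195, 0.168, 0.196, 0.176]
bar [0.5221, 0.4679, 0.208] [0.4894, 0.2942, 0.208] [0.5058, 0.3811, 0.208] 79.33712250112285
[0.4406, 0.0926, 0.08]
[0.512, 0.0654, 0.08]
mat px [[245, 146], [285, 176], [236, 210], [196, 174]] [[0.3321, -0.5141, 0.003], [0.3686, -0.2675, 0.003], [0.605, -0.3014, 0.003], [0.5657, -0.5552, 0.003]] [0.4678, -0.4095, 0.003]
board px [[277, 236], [330, 265], [295, 314], [239, 280]] [[0.6069, -0.1066, 0.006], [0.5935, 0.1043, 0.006], [0.7892, 0.1162, 0.006], [0.8048, -0.0941, 0.006]] [0.6986, 0.005, 0.006]
```

View pics/s1c.png

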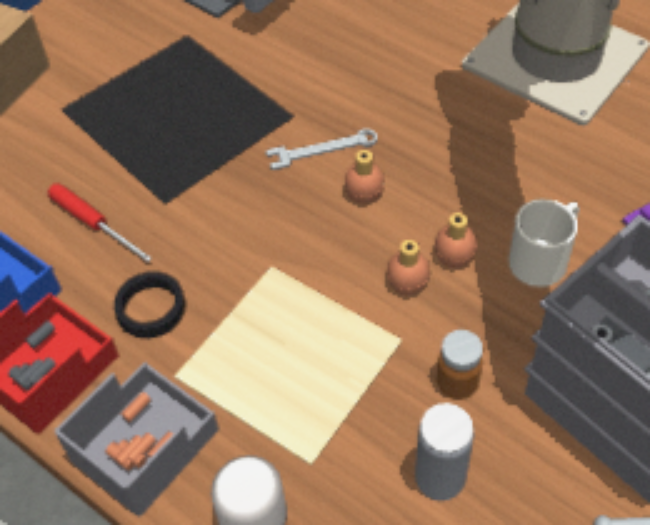

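The crop shows the mat clear at (178,119) and the board clear at (290,365). The floats are at (365,180), (455,242) and (408,270), and the wrench lies beside the mat at (325,148). Next is a descent to just above the grasp, checking the settled pose.

```bash
python3 -m inch '[[[0,0,0.05,0,0,0,-1],[0,0,0.1,0,0,0,-1],[0,0,0.13,0,0,0,-1],[0,0,0.13,0,0,0,-1],[0,0,0.13,0,0,0,-1],[0,0,0.13,0,0,0,-1]]]'
python3 - <<'E'
from h import *
o=state(); print(o["position"],R.from_quat(o["ee_rot"]).as_matrix().round(3).tolist())
w=imaging.camera("wrist"); cv2.imwrite("pics/w2.png",w)
E
```

```text
clock: 3.6
position: [0.5069, 0.3772, 0.2707]
ee_rot: [0.771, 0.637, 0.002, 0.0]
ft_force: [0.6, 0.2, -0.0]
grip_width: 1.0
grasp_force: 0.0
[0.50694306 0.37719721 0.27067053] [[0.189, 0.982, 0.003], [0.982, -0.189, 0.002], [0.003, 0.002, -1.0]]
```

View pics/w2.png

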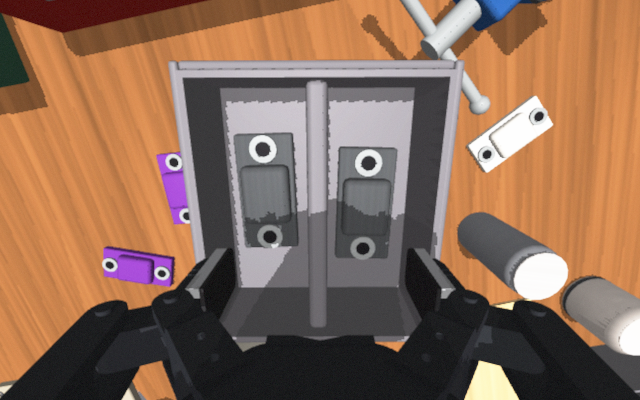

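The bar runs from (317,82) to (318,327), centred between the fingers. Both caps lie clear of the finger paths.

```bash
python3 -m inch '[[[0.004,0,0.03,0,0,0,-1],[0.004,0,0.06,0,0,0,-1],[0.004,0,0.073,0,0,0,-1],[0.004,0,0.073,0,0,0,-1],[0.004,0,0.073,0,0,0,-1],[0.004,0,0.073,0,0,0,1],[0.004,0,0.073,0,0,0,1],[0.004,0,0.073,0,0,0,1],[0.004,0,0.073,0,0,0,1],[0.004,0,0.073,0,0,0,1]]]' 60
python3 -m inch '[[[0,0,0,0,0,0,1],[0,0,0,0,0,0,1],[0,0,0,0,0,0,1],[0,0,0,0,0,0,1]]]' 60
python3 -m inch '[[[0,0,-0.01,0,0,0,1],[0,0,-0.02,0,0,0,1],[0,0,-0.03,0,0,0,1],[0,0,-0.045,0,0,0,1],[0,0,-0.06,0,0,0,1],[0,0,-0.075,0,0,0,1],[0,0,-0.09,0,0,0,1],[0,0,-0.105,0,0,0,1],[0,0,-0.12,0,0,0,1],[0,0,-0.12,0,0,0,1]]]'
python3 - <<'E'
from h import *
o=state(); print(o["position"],R.from_quat(o["ee_rot"]).as_matrix().round(3).tolist(),o["joint_pos"].round(2))
w=imaging.camera("side"); cv2.imwrite("pics/side2.png",cv2.resize(w[20:220,120:420],(800,533)))
E
```

```text
clock: 4.65
position: [0.5066, 0.3806, 0.1951]
ee_rot: [0.771, 0.637, -0.0, -0.0]
ft_force: [-6.4, 2.6, -2.9]
grip_width: 0.152
grasp_force: 61.5
clock: 5.05
position: [0.5065, 0.3806, 0.1949]
ee_rot: [0.771, 0.637, -0.0, -0.0]
ft_force: [-4.5, -1.0, 1.5]
grip_width: 0.152
grasp_force: 60.8
clock: 6.05
position: [0.5075, 0.381, 0.3178]
ee_rot: [0.771, 0.637, 0.002, 0.0]
ft_force: [-0.8, 0.5, -6.6]
grip_width: 0.148
grasp_force: 59.6
[0.50749932 0.38102447 0.31782761] [[0.189, 0.982, 0.003], [0.982, -0.189, 0.003], [0.003, 0.003, -1.0]] [-0.52  0.34 -0.26  1.31  0.09  1.49 -0.96]
```

View pics/side2.png

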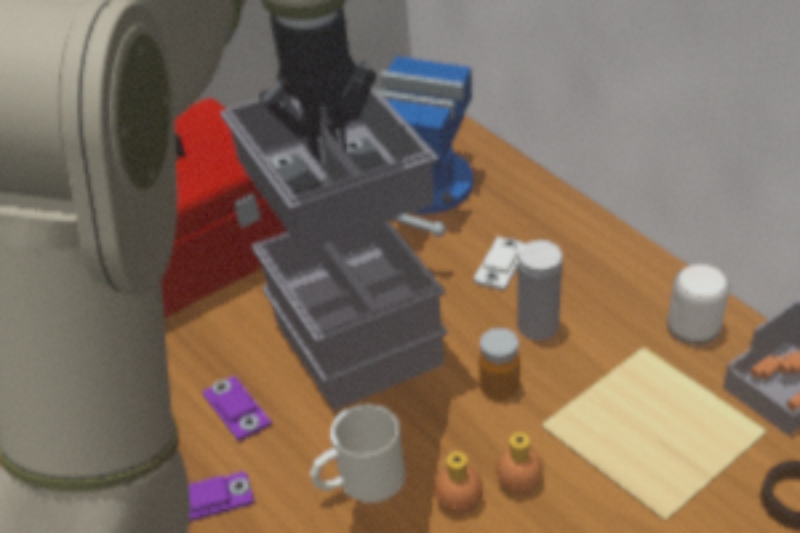

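Only the upper tote is lifted; it hangs level with both caps in it, and the other two stay put. Now I'll carry it to the board.

```bash
python3 -m inch '[[[-0.008,0.006,0,0,0,0,1],[-0.024,0.019,0,0,0,0,1],[-0.044,0.034,0,0,0,0,1],[-0.064,0.05,0,0,0,0,1],[-0.084,0.065,0,0,0,0,1],[-0.104,0.081,0,0,0,0,1],[-0.124,0.097,0,0,0,0,1],[-0.144,0.112,0,0,0,0,1],[-0.164,0.128,0,0,0,0,1],[-0.184,0.144,0,0,0,0,1]]]'
python3 -m inch '[[[-0.02,0.016,0,0,0,-0.02,1],[-0.04,0.031,0,0,0,-0.05,1],[-0.06,0.047,0,0,0,-0.08,1],[-0.08,0.062,0,0,0,-0.11,1],[-0.1,0.078,0,0,0,-0.14,1],[-0.12,0.093,0,0,0,-0.18,1],[-0.136,0.106,0,0,0,-0.22,1],[-0.146,0.114,0,0,0,-0.26,1],[-0.149,0.116,0,0,0,-0.26,1],[-0.149,0.116,0,0,0,-0.26,1]]]'
python3 -m inch '[[[0,0,0.02,0,0,0,1],[0,0,0.045,0,0,0,1],[0,0,0.07,0,0,0,1],[0,0,0.095,0,0,0,1],[0,0,0.12,0,0,0,1],[0,0,0.145,0,0,0,1],[0,0,0.17,0,0,0,1],[0,0,0.19,0,0,0,1],[0,0,0.2,0,0,0,1],[0,0,0.2,0,0,0,1]]]'
python3 - <<'E'
from h import *
o=state(); print(o["position"],R.from_quat(o["ee_rot"]).as_euler("xyz",True),o["joint_pos"].round(2))
E
```

```text
clock: 7.1
position: [0.6138, 0.1704, 0.3137]
ee_rot: [0.771, 0.637, -0.001, -0.0]
ft_force: [0.4, -0.2, -6.6]
grip_width: 0.155
grasp_force: 59.6
clock: 8.1
position: [0.699, 0.0034, 0.3138]
ee_rot: [0.683, 0.731, -0.001, -0.001]
ft_force: [-0.7, 0.4, -6.8]
grip_width: 0.153
grasp_force: 59.6
clock: 9.1
position: [0.6982, 0.0051, 0.1133]
ee_rot: [0.682, 0.732, -0.001, -0.001]
ft_force: [-0.0, 0.9, -5.9]
grip_width: 0.152
grasp_force: 59.6
[0.69818755 0.0051214  0.11333643] [-1.79838882e+02 -2.46598312e-02  9.40394939e+01] [-0.    0.59 -0.1   1.39  0.06  1.17 -0.04]
```

```bash
python3 -m inch '[[[0,0,0.01,0,0,0,1],[0,0,0.02,0,0,0,1],[0,0,0.03,0,0,0,1],[0,0,0.038,0,0,0,1],[0,0,0.043,0,0,0,1],[0,0,0.046,0,0,0,1],[0,0,0.049,0,0,0,1],[0,0,0.051,0,0,0,1],[0,0,0.052,0,0,0,1],[0,0,0.052,0,0,0,1]]]'
```

```text
clock: 10.1
position: [0.6994, 0.0043, 0.0629]
ee_rot: [0.682, 0.731, 0.0, 0.0]
ft_force: [1.0, 0.5, -6.5]
grip_width: 0.147
grasp_force: 59.6
```

```bash
python3 -m inch '[[[0,0,0.002,0,0,0,1],[0,0,0.003,0,0,0,1],[0,0,0.004,0,0,0,1],[0,0,0.004,0,0,0,1]]]'
```

```text
clock: 10.5
position: [0.6997, 0.0043, 0.061]
ee_rot: [0.682, 0.731, 0.0, 0.0]
ft_force: [-7.5, -0.3, 8.9]
grip_width: 0.154
grasp_force: 61.9
```

```bash
python3 -m inch '[[[0,0,-0.002,0,0,0,-1],[0,0,-0.002,0,0,0,-1],[0,0,-0.002,0,0,0,-1],[0,0,-0.002,0,0,0,-1],[0,0,-0.03,0,0,0,-1],[0,0,-0.08,0,0,0,-1],[0,0,-0.13,0,0,0,-1],[0,0,-0.18,0,0,0,-1],[0,0,-0.23,0,0,0,-1],[0,0,-0.26,0,0,0,-1]]]'
python3 -m inch '[[[0.035,-0.015,0,0,0,0.03,-1],[0.078,-0.033,0,0,0,0.06,-1],[0.121,-0.051,0,0,0,0.09,-1],[0.164,-0.07,0,0,0,0.12,-1],[0.207,-0.088,0,0,0,0.15,-1],[0.25,-0.106,0,0,0,0.18,-1],[0.293,-0.125,0,0,0,0.21,-1],[0.336,-0.143,0,0,0,0.24,-1],[0.37,-0.158,0,0,0,0.26,-1],[0.39,-0.166,0,0,0,0.26,-1]]]'
python3 -m inch '[[[0,0,0.03,0,0,0,-1],[0,0,0.06,0,0,0,-1],[0,0,0.09,0,0,0,-1],[0,0,0.09,0,0,0,-1],[0,0,0.09,0,0,0,-1]]]'
python3 - <<'E'
from h import *
o=state(); print(o["position"],R.from_quat(o["ee_rot"]).as_euler("xyz",True),o["joint_pos"].round(2))
w=imaging.camera("wrist"); s=imaging.camera("scene")
cv2.imwrite("pics/w3.png",np.hstack([cv2.resize(w,(448,280)),cv2.resize(s[130:340,160:510],(350,210))[:,:350] if 0 else cv2.copyMakeBorder(s[130:340,170:510],0,70,0,0,0)]))
E
```

```text
clock: 11.5
position: [0.6999, 0.0043, 0.3239]
ee_rot: [0.682, 0.731, 0.002, 0.002]
ft_force: [1.0, 0.0, -0.5]
grip_width: 1.0
grasp_force: 0.0
clock: 12.5
position: [0.5038, 0.3853, 0.3189]
ee_rot: [0.77, 0.638, 0.0, -0.001]
ft_force: [0.5, -0.9, -0.8]
grip_width: 0.997
grasp_force: 0.0
clock: 13.0
position: [0.5066, 0.3818, 0.2296]
ee_rot: [0.771, 0.637, -0.0, 0.0]
ft_force: [0.3, 0.6, 0.7]
grip_width: 1.0
grasp_force: 0.0
[0.50656105 0.38176625 0.22955612] [-1.79998989e+02  2.34145554e-03  7.91083737e+01] [-0.52  0.38 -0.26  1.45  0.1   1.33 -0.97]
```

View pics/w3.png

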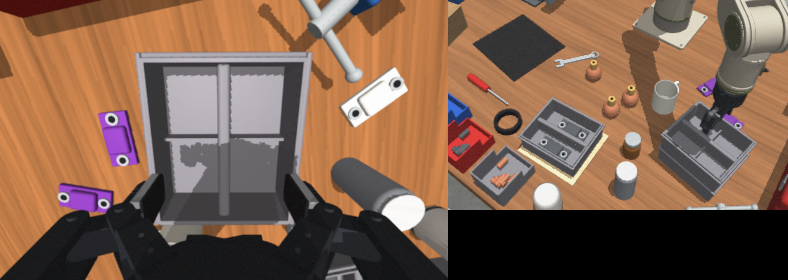

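The upper tote stands on the board with both caps in it, and the divided tote is now on top of the stack, its bar centred between the fingers (x≈223 in the left half).

```bash
python3 -m inch '[[[0,0,0.04,0,0,0,-1],[0,0,0.08,0,0,0,-1],[0,0,0.103,0,0,0,-1],[0,0,0.103,0,0,0,-1],[0,0,0.103,0,0,0,1],[0,0,0.103,0,0,0,1],[0,0,0.103,0,0,0,1],[0,0,0.103,0,0,0,1],[0,0,0.103,0,0,0,1],[0,0,0.103,0,0,0,1]]]' 60
python3 -m inch '[[[0,0,-0.01,0,0,0,1],[0,0,-0.025,0,0,0,1],[0,0,-0.045,0,0,0,1],[0,0,-0.065,0,0,0,1],[0,0,-0.085,0,0,0,1],[0,0,-0.11,0,0,0,1],[0,0,-0.135,0,0,0,1],[0,0,-0.16,0,0,0,1],[0,0,-0.18,0,0,0,1],[0,0,-0.18,0,0,0,1]]]'
```

```text
clock: 14.1
position: [0.5068, 0.382, 0.1267]
ee_rot: [0.771, 0.637, 0.001, 0.0]
ft_force: [-0.6, -0.7, 4.8]
grip_width: 0.155
grasp_force: 59.9
clock: 15.1
position: [0.5071, 0.3825, 0.3099]
ee_rot: [0.771, 0.637, 0.003, 0.0]
ft_force: [1.1, -0.1, -2.9]
grip_width: 0.151
grasp_force: 58.8
```

```bash
python3 - <<'E'
from h import *
from scipy.optimize import least_squares
s=cv2.imread("pics/side1.png"); m=(s.max(2)<60).astype(np.uint8); m[:245]=0; m[385:]=0; m[:,:340]=0; m[:,500:]=0
m=cv2.morphologyEx(m,cv2.MORPH_OPEN,np.ones((5,5)))
cs,_=cv2.findContours(m,0,2); h=cv2.convexHull(max(cs,key=cv2.contourArea))
for e in np.arange(2,15,.5):
    q=cv2.approxPolyDP(h,e,True)
    if len(q)<=4: break
qs=q[:,0]; print(qs.tolist())
qc=np.array([[245.2,144.8],[287.2,176],[236.8,210.4],[195.2,174]])
def model(v):
    c,sn=np.cos(v[2]),np.sin(v[2])
    return [np.array([v[0]+c*x-sn*y,v[1]+sn*x+c*y,.003]) for x,y in [(-.125,-.135),(-.125,.135),(.125,.135),(.125,-.135)]]
for Q,cam in [(qc,"scene"),(qs,"side")]:
    def res(v):
        P=np.array([proj(cam,p) for p in model(v)]); return np.concatenate([Q[np.argmin(np.linalg.norm(Q-p,axis=1))]-p for p in P])
    r=least_squares(res,[.465,-.415,-.14]); print(cam,r.x.round(4),np.abs(r.fun).max())
E
```

```text
[[411, 300], [442, 319], [446, 346], [411, 348]]
scene [ 0.4645 -0.4096 -0.1498] 1.19688167740901
side [ 0.4683 -0.4184 -0.5399] 49.72223040739556
```

```bash
python3 - <<'E'
from h import *
f=lambda a:np.round(a,4).tolist()
Q=[(418,257),(486,325),(418,379),(353,300)]
P=[at("side",q,.003) for q in Q]; print([f(p) for p in P],f(np.mean(P,0)))
E
python3 -m inch '[[[-0.008,0,0,0,0,0,1],[-0.026,0,0,0,0,0,1],[-0.05,0,0,0,0,0,1],[-0.08,0,0,0,0,0,1],[-0.11,0,0,0,0,0,1],[-0.14,0,0,0,0,0,1],[-0.17,0,0,0,0,0,1],[-0.2,0,0,0,0,0,1],[-0.23,0,0,0,0,0,1],[-0.26,0,0,0,0,0,1]]]'
```

```text
[[0.6016, -0.3076, 0.003], [0.5754, -0.5583, 0.003], [0.3351, -0.5221, 0.003], [0.3611, -0.2735, 0.003]] [0.4683, -0.4154, 0.003]
clock: 16.1
position: [0.456, 0.1244, 0.3043]
ee_rot: [0.771, 0.637, -0.001, -0.0]
ft_force: [0.6, -0.3, -2.6]
grip_width: 0.153
grasp_force: 58.7
```

```bash
python3 -m inch '[[[-0.028,0.006,0,0,0,0,1],[-0.056,0.012,0,0,0,0,1],[-0.084,0.018,0,0,0,0,1],[-0.112,0.024,0,0,0,0,1],[-0.14,0.029,0,0,0,0,1],[-0.168,0.035,0,0,0,0,1],[-0.196,0.041,0,0,0,0,1],[-0.224,0.047,0,0,0,0,1],[-0.252,0.053,0,0,0,0,1],[-0.28,0.059,0,0,0,0,1]]]'
python3 -m inch '[[[-0.028,0.006,0,0,0,0,1],[-0.056,0.012,0,0,0,0,1],[-0.084,0.018,0,0,0,0,1],[-0.112,0.024,0,0,0,-0.01,1],[-0.14,0.029,0,0,0,-0.02,1],[-0.168,0.035,0,0,0,-0.03,1],[-0.196,0.041,0,0,0,-0.04,1],[-0.22,0.046,0,0,0,-0.05,1],[-0.24,0.05,0,0,0,-0.06,1],[-0.248,0.052,0,0,0,-0.06,1]]]'
python3 -m inch '[[[0,0,0.02,0,0,0,1],[0,0,0.05,0,0,0,1],[0,0,0.08,0,0,0,1],[0,0,0.11,0,0,0,1],[0,0,0.14,0,0,0,1],[0,0,0.17,0,0,0,1],[0,0,0.19,0,0,0,1],[0,0,0.2,0,0,0,1],[0,0,0.2,0,0,0,1],[0,0,0.2,0,0,0,1]]]'
python3 - <<'E'
from h import *
o=state(); print(o["position"],R.from_quat(o["ee_rot"]).as_euler("xyz",True),o["joint_pos"].round(2))
E
```

```text
clock: 17.1
position: [0.4611, -0.161, 0.3044]
ee_rot: [0.771, 0.637, -0.001, -0.001]
ft_force: [0.7, 0.5, -4.0]
grip_width: 0.153
grasp_force: 58.7
clock: 18.1
position: [0.4647, -0.4149, 0.304]
ee_rot: [0.752, 0.659, -0.001, -0.001]
ft_force: [-0.3, -0.4, -2.8]
grip_width: 0.152
grasp_force: 58.8
clock: 19.1
position: [0.4669, -0.4131, 0.1067]
ee_rot: [0.752, 0.66, 0.0, 0.0]
ft_force: [-0.1, -0.8, -2.9]
grip_width: 0.156
grasp_force: 58.7
[ 0.46691471 -0.41311912  0.10669832] [1.79949925e+02 1.60260171e-02 8.25500228e+01] [ 0.36  0.45  0.37  1.64 -0.18  1.08  0.65]
```

```bash
python3 -m inch '[[[0,0,0.015,0,0,0,1],[0,0,0.028,0,0,0,1],[0,0,0.036,0,0,0,1],[0,0,0.041,0,0,0,1],[0,0,0.044,0,0,0,1],[0,0,0.046,0,0,0,1],[0,0,0.047,0,0,0,1],[0,0,0.048,0,0,0,1],[0,0,0.049,0,0,0,1],[0,0,0.049,0,0,0,1]]]'
```

```text
clock: 20.1
position: [0.4667, -0.4131, 0.0597]
ee_rot: [0.752, 0.66, 0.001, 0.0]
ft_force: [-10.0, 9.4, 23.1]
grip_width: 0.152
grasp_force: 62.6
```

```bash
python3 -m inch '[[[0,0,-0.001,0,0,0,-1],[0,0,-0.001,0,0,0,-1],[0,0,-0.001,0,0,0,-1],[0,0,-0.001,0,0,0,-1],[0,0,-0.03,0,0,0,-1],[0,0,-0.08,0,0,0,-1],[0,0,-0.13,0,0,0,-1],[0,0,-0.17,0,0,0,-1],[0,0,-0.19,0,0,0,-1],[0,0,-0.19,0,0,0,-1]]]'
python3 -m inch '[[[0.035,0.014,0,0,0,-0.02,-1],[0.08,0.032,0,0,0,-0.04,-1],[0.125,0.05,0,0,0,-0.06,-1],[0.17,0.068,0,0,0,-0.08,-1],[0.215,0.086,0,0,0,-0.1,-1],[0.26,0.104,0,0,0,-0.12,-1],[0.305,0.122,0,0,0,-0.14,-1],[0.35,0.139,0,0,0,-0.16,-1],[0.395,0.157,0,0,0,-0.18,-1],[0.444,0.177,0,0,0,-0.2,-1]]]'
python3 -m inch '[[[0,0,0,0,0,0,-1],[0,0,0.03,0,0,0,-1],[0,0,0.06,0,0,0,-1],[0,0,0.09,0,0,0,-1],[0,0,0.09,0,0,0,-1],[0,0,0.09,0,0,0,-1]]]'
python3 - <<'E'
from h import *
o=state(); print(o["position"],R.from_quat(o["ee_rot"]).as_euler("xyz",True),o["joint_pos"].round(2))
w=imaging.camera("wrist"); s=imaging.camera("scene"); imaging.camera("side");cv2.imwrite("pics/scene2.png",s)
f=lambda a:np.round(a,3).tolist()
for c in ["scene","side"]: print(c,[(f(at(c,d["pixel"],.035)),round(d["conf"],2)) for d in spotter.look_for("float1",c)])
cv2.imwrite("pics/w4.png",np.hstack([cv2.resize(w,(448,280)),cv2.copyMakeBorder(s[130:340,170:510],0,70,0,0,0)]))
E
```

```text
clock: 21.1
position: [0.4677, -0.4142, 0.2505]
ee_rot: [0.752, 0.66, 0.001, 0.003]
ft_force: [-0.7, -0.8, -0.1]
grip_width: 0.998
grasp_force: 0.0
clock: 22.1
position: [0.6985, 0.0033, 0.2454]
ee_rot: [0.682, 0.732, -0.001, -0.001]
ft_force: [0.9, 0.7, -0.1]
grip_width: 0.999
grasp_force: 0.0
clock: 22.7
position: [0.6979, 0.0017, 0.1564]
ee_rot: [0.682, 0.731, -0.001, -0.001]
ft_force: [0.2, -0.4, 1.1]
grip_width: 0.998
grasp_force: 0.0
[0.69791613 0.00167118 0.15643729] [-1.79911680e+02  3.00003255e-04  9.40078595e+01] [-0.18  0.55  0.16  1.36 -0.09  1.24  0.06]
scene [([0.515, 0.067, 0.035], 0.67), ([0.453, 0.095, 0.035], 0.61), ([0.429, -0.09, 0.035], 0.47)]
side [([0.408, -0.092, 0.035], 0.76), ([0.437, 0.087, 0.035], 0.6), ([0.509, 0.06, 0.035], 0.52)]
```

View pics/w4.png

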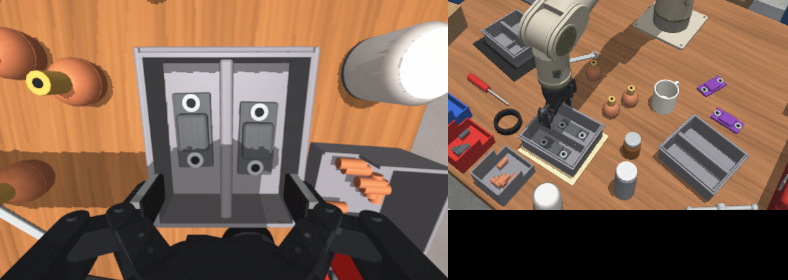

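The upper tote on the board has both caps, with its bar at (226,140) in the left half. Before picking it up I'll look straight down into the lower tote to measure its exact pose for reseating.

```bash
python3 -m inch '[[[0,0,-0.05,0,0,0,-1],[0,0,-0.1,0,0,0,-1],[0.045,-0.019,-0.11,0,0,0.03,-1],[0.09,-0.038,-0.11,0,0,0.07,-1],[0.135,-0.057,-0.11,0,0,0.11,-1],[0.18,-0.077,-0.11,0,0,0.15,-1],[0.225,-0.096,-0.11,0,0,0.19,-1],[0.27,-0.115,-0.11,0,0,0.22,-1],[0.315,-0.134,-0.11,0,0,0.25,-1],[0.36,-0.153,-0.11,0,0,0.26,-1]]]' >/dev/null
python3 -m inch '[[[0.016,-0.022,0,0,0,0,-1],[0.025,-0.02,0,0,0,0,-1],[0.025,-0.02,0,0,0,0,-1],[0.025,-0.02,0,0,0,0,-1],[0.025,-0.02,0,0,0,0,-1]]]'
python3 - <<'E'
from h import *
o=state(); print(o["position"].tolist(),R.from_quat(o["ee_rot"]).as_euler("xyz",True))
w=imaging.camera("wrist"); cv2.imwrite("pics/w5.png",w)
import json; json.dump({k:np.array(o[k]).tolist() for k in("position","ee_rot")},open("o5.json","w"))
E
```

```text
clock: 24.45
position: [0.5068, 0.3768, 0.2671]
ee_rot: [0.772, 0.636, 0.0, 0.0]
ft_force: [0.1, 0.4, 0.4]
grip_width: 1.002
grasp_force: 0.0
[0.5067500866510457, 0.37678280852803875, 0.26710437994381414] [1.79953760e+02 1.35106436e-02 7.89604605e+01]
```

View pics/w5.png

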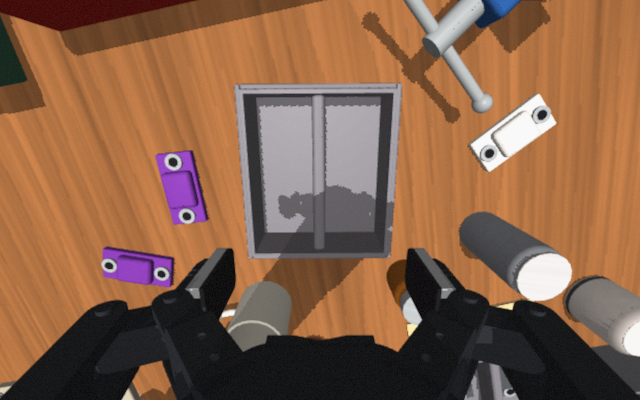

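The lower tote is empty and undisturbed. Its bar runs from (319,95) to (319.5,249), with rim corners at (236,85), (401,85), (393,258) and (250,258).

```bash
python3 - <<'E'
from h import *
o=state(); f=lambda a:np.round(a,4).tolist()
def rimbar(o,z,rim,bar):
    P=[at("wrist",p,z,o) for p in rim]; B=[at("wrist",p,z-.007,o) for p in bar]; d=B[0]-B[1]
    print("rim",f(np.mean(P,0)),"bar",f((B[0]+B[1])/2),np.degrees(np.arctan2(d[1],d[0])), "top/bottom mid",f((P[0]+P[1])/2),f((P[2]+P[3])/2))
rimbar(o,.075,[(236,85),(401,85),(393,258),(250,258)],[(319,95),(319.5,249)])
# subpixel bar edges & rim profile in both
for n in("w1","w5"):
    g=cv2.cvtColor(cv2.imread(f"pics/{n}.png"),cv2.COLOR_BGR2GRAY).astype(int)
    print(n,"row130",g[125:135,300:340].mean(0).round().astype(int).tolist())
    print(n,"col275 top",g[74:104,340:385].mean(1).round().astype(int).tolist(),"bottom",g[244:270,340:385].mean(1).round().astype(int).tolist())
E
```

```text
rim [0.5073, 0.3798, 0.075] bar [0.5063, 0.3797, 0.068] 79.11707041967861 top/bottom mid [0.5244, 0.4765, 0.075] [0.4902, 0.2832, 0.075]
w1 row130 [100, 83, 139, 172, 173, 174, 174, 173, 173, 174, 174, 135, 116, 142, 159, 166, 166, 165, 164, 162, 162, 151, 131, 98, 92, 121, 158, 172, 172, 172, 172, 172, 170, 164, 160, 162, 164, 164, 164, 164]
w1 col275 top [127, 127, 129, 130, 131, 131, 131, 144, 159, 158, 148, 130, 154, 172, 172, 172, 124, 58, 49, 50, 63, 89, 99, 99, 98, 98, 99, 99, 99, 118] bottom [56, 55, 56, 55, 56, 56, 56, 56, 56, 56, 59, 83, 94, 94, 95, 91, 116, 136, 140, 140, 140, 139, 138, 137, 136, 136]
w5 row130 [175, 174, 175, 175, 175, 175, 175, 175, 174, 175, 175, 157, 126, 127, 147, 162, 168, 166, 165, 164, 164, 159, 143, 118, 90, 101, 144, 168, 173, 174, 173, 174, 172, 173, 173, 173, 173, 173, 173, 173]
w5 col275 top [136, 136, 136, 136, 136, 136, 136, 136, 129, 137, 154, 161, 159, 139, 133, 160, 173, 173, 149, 92, 50, 50, 66, 89, 98, 98, 98, 98, 98, 98] bottom [56, 56, 57, 57, 57, 57, 58, 58, 66, 86, 95, 96, 95, 91, 102, 107, 110, 112, 112, 113, 114, 114, 116, 117, 118, 119]
```

```bash
python3 -m inch '[[[-0.033,0.026,0,0,0,-0.03,-1],[-0.066,0.052,0,0,0,-0.06,-1],[-0.1,0.079,0,0,0,-0.09,-1],[-0.133,0.105,0,0,0,-0.12,-1],[-0.166,0.131,0,0,0,-0.15,-1],[-0.2,0.158,0,0,0,-0.18,-1],[-0.233,0.184,0,0,0,-0.21,-1],[-0.266,0.211,0,0,0,-0.24,-1],[-0.3,0.238,0,0,0,-0.262,-1],[-0.329,0.261,0,0,0,-0.262,-1]]]'>/dev/null
python3 -m inch '[[[0,0,0.04,0,0,0,-1],[0,0,0.08,0,0,0,-1],[0,0,0.11,0,0,0,-1],[0,0,0.11,0,0,0,-1],[0,0,0.11,0,0,0,-1]]]'
python3 - <<'E'
from h import *
o=state(); print(o["position"].tolist(),R.from_quat(o["ee_rot"]).as_euler("xyz",True))
w=imaging.camera("wrist"); g=cv2.cvtColor(w,cv2.COLOR_BGR2GRAY).astype(int)
for r in(100,200,260): print(g[r:r+6,295:345].mean(0).round().astype(int).tolist())
E
```

```text
clock: 26.0
position: [0.6999, 0.0053, 0.1578]
ee_rot: [0.682, 0.732, 0.0, 0.0]
ft_force: [0.1, 0.6, 1.5]
grip_width: 1.004
grasp_force: 0.0
[0.6998812885405632, 0.00534191161838589, 0.15779536743626257] [1.79985714e+02 1.22293746e-02 9.40720934e+01]
[126, 125, 126, 126, 125, 126, 125, 125, 126, 125, 125, 126, 126, 126, 121, 106, 130, 158, 171, 183, 195, 199, 199, 199, 199, 198, 198, 197, 195, 193, 182, 167, 152, 133, 104, 108, 122, 124, 124, 124, 123, 124, 124, 125, 124, 122, 124, 124, 124, 122]
[61, 96, 124, 125, 108, 81, 126, 156, 156, 146, 136, 136, 134, 125, 118, 109, 110, 138, 159, 170, 183, 193, 194, 192, 192, 187, 184, 183, 184, 180, 176, 162, 144, 113, 104, 116, 118, 117, 117, 116, 118, 118, 96, 70, 79, 97, 102, 85, 65, 78]
[113, 113, 114, 113, 113, 113, 114, 114, 114, 113, 113, 114, 113, 112, 113, 113, 100, 92, 99, 103, 108, 113, 114, 114, 114, 112, 113, 113, 114, 110, 108, 102, 92, 91, 106, 113, 112, 113, 113, 113, 114, 113, 114, 112, 114, 114, 113, 112, 112, 113]
```

```bash
python3 -m inch '[[[0,0,0.04,0,0,0,-1],[0,0,0.08,0,0,0,-1],[-0.001,0,0.0965,0,0,0,-1],[-0.001,0,0.0965,0,0,0,-1],[-0.001,0,0.0965,0,0,0,1],[-0.001,0,0.0965,0,0,0,1],[-0.001,0,0.0965,0,0,0,1],[-0.001,0,0.0965,0,0,0,1],[-0.001,0,0.0965,0,0,0,1],[-0.001,0,0.0965,0,0,0,1]]]' 60
python3 -m inch '[[[0,0,-0.01,0,0,0,1],[0,0,-0.025,0,0,0,1],[0,0,-0.045,0,0,0,1],[0,0,-0.065,0,0,0,1],[0,0,-0.085,0,0,0,1],[0,0,-0.11,0,0,0,1],[0,0,-0.135,0,0,0,1],[0,0,-0.16,0,0,0,1],[0,0,-0.18,0,0,0,1],[0,0,-0.18,0,0,0,1]]]'
```

```text
clock: 27.05
position: [0.7, 0.0052, 0.0612]
ee_rot: [0.681, 0.732, 0.0, 0.0]
ft_force: [-2.9, -0.3, 6.4]
grip_width: 0.157
grasp_force: 60.6
clock: 28.05
position: [0.701, 0.005, 0.2445]
ee_rot: [0.681, 0.732, 0.002, 0.002]
ft_force: [-0.2, -0.2, -6.3]
grip_width: 0.153
grasp_force: 58.9
```

```bash
python3 -m inch '[[[0.008,-0.003,0,0,0,0,1],[0.025,-0.011,0,0,0,0,1],[0.047,-0.02,0,0,0,0,1],[0.07,-0.03,0,0,0,0,1],[0.093,-0.04,0,0,0,0,1],[0.116,-0.05,0,0,0,0,1],[0.139,-0.06,0,0,0,0,1],[0.162,-0.069,0,0,0,0,1],[0.185,-0.079,0,0,0,0,1],[0.208,-0.089,0,0,0,0,1]]]'
python3 -m inch '[[[0.023,-0.01,0,0,0,0.02,1],[0.046,-0.02,0,0,0,0.05,1],[0.069,-0.03,0,0,0,0.08,1],[0.092,-0.04,0,0,0,0.11,1],[0.115,-0.049,0,0,0,0.14,1],[0.138,-0.059,0,0,0,0.18,1],[0.16,-0.068,0,0,0,0.22,1],[0.174,-0.074,0,0,0,0.25,1],[0.18,-0.077,0,0,0,0.262,1],[0.18,-0.077,0,0,0,0.262,1]]]'
python3 -m inch '[[[0,0,0.02,0,0,0,1],[0,0,0.045,0,0,0,1],[0,0,0.07,0,0,0,1],[0,0,0.085,0,0,0,1],[0,0,0.095,0,0,0,1],[0,0,0.095,0,0,0,1],[0,0,0.095,0,0,0,1]]]'
python3 - <<'E'
from h import *
o=state(); print(o["position"].tolist(),R.from_quat(o["ee_rot"]).as_euler("xyz",True))
E
```

```text
clock: 29.05
position: [0.5936, 0.2085, 0.2389]
ee_rot: [0.681, 0.733, -0.001, -0.001]
ft_force: [0.8, -0.4, -6.3]
grip_width: 0.154
grasp_force: 58.9
clock: 30.05
position: [0.5043, 0.3814, 0.2394]
ee_rot: [0.77, 0.638, -0.001, -0.0]
ft_force: [0.3, -0.3, -6.9]
grip_width: 0.156
grasp_force: 58.9
clock: 30.75
position: [0.5068, 0.3803, 0.1463]
ee_rot: [0.771, 0.637, 0.001, 0.0]
ft_force: [0.5, 0.6, -6.7]
grip_width: 0.153
grasp_force: 59.0
[0.506802730026693, 0.3802917770493378, 0.1463032930502182] [ 1.79947758e+02 -5.15290446e-02  7.91048673e+01]
```

```bash
python3 -m inch '[[[0,0,0.006,0,0,0,1],[0,0,0.01,0,0,0,1],[0,0,0.013,0,0,0,1],[0,0,0.0155,0,0,0,1],[0,0,0.0175,0,0,0,1],[0,0,0.019,0,0,0,1],[0,0,0.02,0,0,0,1],[0,0,0.021,0,0,0,1],[0,0,0.021,0,0,0,1]]]'
```

```text
clock: 31.65
position: [0.5063, 0.3802, 0.1252]
ee_rot: [0.771, 0.637, 0.0, -0.0]
ft_force: [-3.6, -3.5, 2.7]
grip_width: 0.154
grasp_force: 60.1
```

Contact came at TCP 0.125, which is the seated height (unseated would be 0.130). I'll release and look at the floats from above.

```bash
python3 -m inch '[[[0,0,-0.001,0,0,0,-1],[0,0,-0.001,0,0,0,-1],[0,0,-0.001,0,0,0,-1],[0,0,-0.001,0,0,0,-1],[0,0,-0.03,0,0,0,-1],[0,0,-0.08,0,0,0,-1],[0,0,-0.13,0,0,0,-1],[0,0,-0.17,0,0,0,-1],[0,0,-0.21,0,0,0,-1],[0,0,-0.23,0,0,0,-1]]]'
python3 -m inch '[[[-0.035,0.002,0,0,0,-0.03,-1],[-0.08,0.004,0,0,0,-0.06,-1],[-0.125,0.006,0,0,0,-0.09,-1],[-0.17,0.008,0,0,0,-0.12,-1],[-0.215,0.01,0,0,0,-0.15,-1],[-0.26,0.012,0,0,0,-0.18,-1],[-0.3,0.014,0,0,0,-0.19,-1],[-0.32,0.014,0,0,0,-0.19,-1],[-0.323,0.014,0,0,0,-0.19,-1],[-0.323,0.014,0,0,0,-0.19,-1]]]'
python3 - <<'E'
from h import *
f=lambda a:np.round(a,4).tolist()
o=state(); print(o["position"].tolist(),R.from_quat(o["ee_rot"]).as_euler("xyz",True))
w=imaging.camera("wrist"); s=imaging.camera("scene"); d2=imaging.camera("side")
for c,oo in(("wrist",o),("scene",None),("side",None)): print(c,[(f(d["pixel"]),f(at(c,d["pixel"],.035,oo)),round(d["conf"],2)) for d in spotter.look_for("float1",c)])
cv2.imwrite("pics/w6.png",np.hstack([cv2.resize(w,(448,280)),cv2.copyMakeBorder(s[130:340,170:510],0,70,0,0,0)])); cv2.imwrite("pics/w6raw.png",w)
# stem top: brass yellow circles
h=cv2.cvtColor(w,cv2.COLOR_BGR2HSV); m=((h[...,0]>18)&(h[...,0]<32)&(h[...,1]>120)&(h[...,2]>110)).astype(np.uint8)
n,l,st,c=cv2.connectedComponentsWithStats(cv2.morphologyEx(m,cv2.MORPH_CLOSE,np.ones((3,3))))
for i in range(1,n):
    if st[i,4]>40: print("brass",st[i].tolist(),f(c[i]),f(at("wrist",c[i],.078,o)))
E
```

```text
clock: 32.65
position: [0.5068, 0.3805, 0.3588]
ee_rot: [0.771, 0.637, 0.003, -0.0]
ft_force: [-0.8, -0.4, -0.1]
grip_width: 1.001
grasp_force: 0.0
clock: 33.65
position: [0.4591, 0.0604, 0.3546]
ee_rot: [0.707, 0.707, 0.0, 0.0]
ft_force: [-0.7, 0.4, 0.4]
grip_width: 1.006
grasp_force: 0.0
[0.45905858584278, 0.06040718599799121, 0.3546312123302377] [ 1.79956703e+02 -3.37251476e-02  8.99645524e+01]
wrist [([350.8, 162.2], [0.5069, 0.0622, 0.035], 0.92), ([295.8, 246.3], [0.4185, -0.0797, 0.035], 0.89), ([306.2, 147.0], [0.4383, 0.0855, 0.035], 0.7)]
scene [([349.8, 227.9], [0.4511, 0.0851, 0.035], 0.84), ([311.5, 202.0], [0.4356, -0.0877, 0.035], 0.6), ([331.8, 238.4], [0.5221, 0.0606, 0.035], 0.5)]
side [([313.5, 197.6], [0.5011, 0.047, 0.035], 0.62), ([321.8, 241.8], [0.4093, -0.0926, 0.035], 0.58), ([290.6, 201.1], [0.437, 0.0847, 0.035], 0.54), ([305.5, 157.5], [0.5983, 0.1978, 0.035], 0.45)]
brass [298, 142, 16, 17, 184] [305.8261, 149.788] [0.4397, 0.0862, 0.078]
brass [351, 161, 16, 17, 176] [358.4943, 168.8409] [0.5133, 0.0596, 0.078]
brass [290, 253, 14, 14, 99] [295.9091, 259.0808] [0.422, -0.0808, 0.078]
brass [501, 392, 18, 8, 117] [508.8718, 396.0855] [0.8009, -0.3562, 0.078]
```

View pics/w6.png

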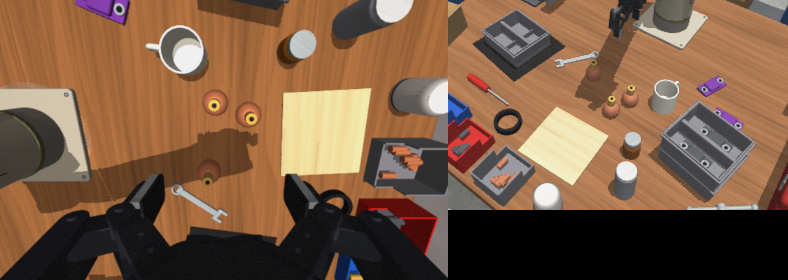

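The lower tote now has the upper one back on it with both caps, and the divided tote is centred on the mat at (515,45) in the right half. The stems are at wrist pixels (306,150), (358,169) and (296,259), giving A(0.440,0.086), B(0.513,0.060) and C(0.422,-0.081). I'll take B first, closing along tote y.

```bash
cat >> h.py <<'E'
f=lambda a:np.round(a,4).tolist()
def brass(w,o,z=.079,mn=40):
    h=cv2.cvtColor(w,cv2.COLOR_BGR2HSV); m=((h[...,0]>16)&(h[...,0]<34)&(h[...,1]>110)&(h[...,2]>90)).astype(np.uint8)
    n,l,st,c=cv2.connectedComponentsWithStats(cv2.morphologyEx(m,cv2.MORPH_CLOSE,np.ones((7,7))))
    for i in range(1,n):
        if st[i,4]>mn: print("brass",st[i].tolist(),f(c[i]),f(at("wrist",c[i],z,o)))
def look():
    o=state(); print(f(o["position"]),"yaw",round(R.from_quat(o["ee_rot"]).as_euler("xyz",True)[2]-90,2),f(o["joint_pos"]),o["clock"])
    return o,imaging.camera("wrist")
E
python3 -m inch '[[[0,0.005,0.02,0,0,-0.14,-1],[0,0.011,0.04,0,0,-0.28,-1],[0,0.017,0.06,0,0,-0.43,-1],[0,0.023,0.08,0,0,-0.57,-1],[0,0.029,0.1,0,0,-0.72,-1],[0,0.035,0.12,0,0,-0.86,-1],[0,0.04,0.14,0,0,-1.01,-1],[0,0.045,0.15,0,0,-1.15,-1],[0,0.05,0.16,0,0,-1.3,-1],[0,0.054,0.17,0,0,-1.44,-0.1]]]'
python3 -m inch '[[[0,0,0,0,0,0,-0.1],[0,0,0,0,0,0,-0.1],[0,0,0,0,0,0,-0.1]]]' 30
python3 - <<'E'
from h import *
o,w=look(); brass(w,o); cv2.imwrite("pics/w7.png",w)
print([(f(d["pixel"]),d["conf"]) for d in spotter.look_for("float1","wrist")])
E
```

```text
clock: 34.95
position: [0.5133, 0.0609, 0.1837]
ee_rot: [0.062, 0.998, -0.0, -0.0]
ft_force: [-0.6, -0.3, -0.2]
grip_width: 0.86
grasp_force: 0.0
clock: 35.25
position: [0.5132, 0.0605, 0.1849]
ee_rot: [0.067, 0.998, 0.0, 0.0]
ft_force: [-0.3, 0.1, 0.1]
grip_width: 0.553
grasp_force: 0.0
[0.5132, 0.0605, 0.1849] yaw 82.33 [-0.4141, 0.1368, 0.2264, 1.841, -0.0334, 1.1668, 1.2602] 35.25
brass [324, 93, 31, 32, 655] [338.9008, 108.2061] [0.4391, 0.0851, 0.079]
brass [105, 101, 50, 31, 1138] [129.4095, 115.1924] [0.4227, -0.0746, 0.079]
brass [304, 185, 28, 34, 649] [317.5686, 201.2866] [0.5102, 0.059, 0.079]
[([150.7, 114.0], 0.94), ([334.4, 110.2], 0.9), ([317.6, 187.3], 0.62)]
```

```bash
python3 -m inch '[[[0.001,-0.001,0.03,0,0,0,-0.1],[0.001,-0.001,0.06,0,0,0,-0.1],[0.001,-0.001,0.085,0,0,0,-0.1],[0.001,-0.001,0.1,0,0,0,-0.1],[0.001,-0.001,0.109,0,0,0,-0.1],[0.001,-0.001,0.112,0,0,0,-0.1],[0.001,-0.001,0.112,0,0,0,1],[0.001,-0.001,0.112,0,0,0,1],[0.001,-0.001,0.112,0,0,0,1],[0.001,-0.001,0.112,0,0,0,1]]]' 30
python3 -m inch '[[[0,0,0,0,0,0,1],[0,0,0,0,0,0,1],[0,0,-0.005,0,0,0,1],[0,0,-0.02,0,0,0,1],[0,0,-0.04,0,0,0,1],[0,0,-0.065,0,0,0,1],[0,0,-0.09,0,0,0,1],[0,0,-0.115,0,0,0,1],[0,0,-0.13,0,0,0,1],[0,0,-0.13,0,0,0,1]]]'
```

```text
clock: 36.35
position: [0.5125, 0.0594, 0.0732]
ee_rot: [0.066, 0.998, 0.0, 0.001]
ft_force: [-0.4, -0.4, 5.0]
grip_width: 0.271
grasp_force: 30.0
clock: 37.35
position: [0.5128, 0.0598, 0.2044]
ee_rot: [0.065, 0.998, 0.001, 0.002]
ft_force: [0.1, -0.7, -2.8]
grip_width: 0.268
grasp_force: 29.8
```

```bash
python3 -m inch '[[[-0.001,-0.01,0,0,0,0,1],[-0.004,-0.035,0,0,0,0,1],[-0.007,-0.065,0,0,0,0,1],[-0.011,-0.095,0,0,0,0,1],[-0.014,-0.125,0,0,0,0,1],[-0.018,-0.155,0,0,0,0,1],[-0.021,-0.185,0,0,0,0,1],[-0.025,-0.215,0,0,0,0,1],[-0.028,-0.245,0,0,0,0,1],[-0.032,-0.275,0,0,0,0,1]]]' >/dev/null
python3 -m inch '[[[-0.003,-0.03,0,0,0,0,1],[-0.007,-0.06,0,0,0,0,1],[-0.01,-0.09,0,0,0,0,1],[-0.014,-0.12,0,0,0,0,1],[-0.017,-0.15,0,0,0,0,1],[-0.021,-0.18,0,0,0,0,1],[-0.024,-0.21,0,0,0,0,1],[-0.027,-0.235,0,0,0,0,1],[-0.028,-0.246,0,0,0,0,1],[-0.028,-0.246,0,0,0,0,1]]]'
python3 - <<'E'
from h import *
o,w=look(); cv2.imwrite("pics/w8.png",w)
th=np.radians(-7.45); T=lambda x,y,z:[.4667+np.cos(th)*x-np.sin(th)*y,-.4131+np.sin(th)*x+np.cos(th)*y,.003+z]
g=w.copy()
def poly(P):
    q=np.array([proj("wrist",T(*p),o) for p in P]).astype(np.int32); cv2.polylines(g,[q],True,(0,255,0),1)
poly([(-.082,-.095,.075),(.082,-.095,.075),(.082,.095,.075),(-.082,.095,.075)])
poly([(-.007,-.091,.068),(.007,-.091,.068),(.007,.091,.068),(-.007,.091,.068)])
poly([(-.078,-.002,.031),(.078,-.002,.031),(.078,.002,.031),(-.078,.002,.031)])
cv2.imwrite("pics/w8o.png",g)
E
```

```text
clock: 39.35
position: [0.5016, -0.4665, 0.2007]
ee_rot: [0.067, 0.998, 0.0, -0.001]
ft_force: [0.4, 0.2, -3.1]
grip_width: 0.27
grasp_force: 29.9
[0.5016, -0.4665, 0.2007] yaw 82.34 [0.3141, 0.532, 0.5387, 1.3683, -0.2706, 1.3168, 2.2969] 39.35
```

View pics/w8o.png

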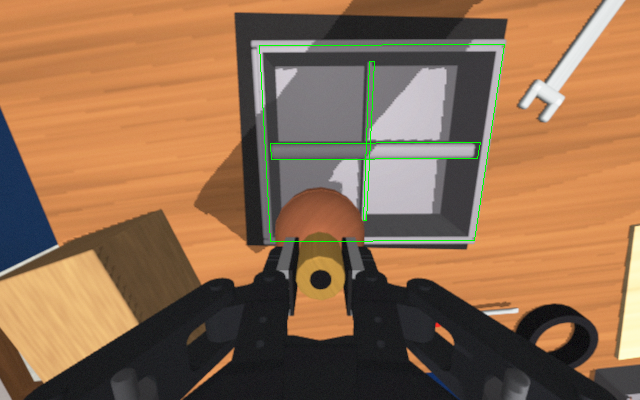

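The overlay of the modelled tote (green) matches the picture: bar at row 150 and partition at column 368. The float is held stem up at (320,280). The mat's corners at (236,13), (507,20) and (247,246) let me check the centring as well.

```bash
python3 - <<'E'
from h import *
o=state()
P=[at("wrist",p,.003,o) for p in [(236,13),(507,20),(247,246),(467,248)]]
for p in P: print(f(p))
x=(P[1]-P[0])[:2]; print(np.linalg.norm(x),"mid edge",f((P[0]+P[1])/2)); n=np.array([x[1],-x[0]])/np.linalg.norm(x); n*=np.sign(n[0]); print("centre from edge",f((P[0]+P[1])[:2]/2+.125*n), f(x), np.degrees(np.arctan2(x[1],x[0])))
print("bead corners")
for p in [(252,41),(505,42)]: print(f(at("wrist",p,.076,o)))
E
```

```text
[0.3252, -0.5242, 0.003]
[0.3663, -0.2606, 0.003]
[0.5716, -0.5638, 0.003]
[0.6097, -0.2973, 0.003]
0.26679705655760055 mid edge [0.3457, -0.3924, 0.003]
centre from edge [0.4692, -0.4116] [0.0411, 0.2636] 81.14671260538464
bead corners
[0.3696, -0.5004, 0.076]
[0.3961, -0.3054, 0.076]
```

```bash
python3 -m inch '[[[-0.001,0.002,0.005,0,0,0,1],[-0.001,0.002,0.02,0,0,0,1],[-0.001,0.002,0.035,0,0,0,1],[-0.001,0.002,0.05,0,0,0,1],[-0.001,0.002,0.063,0,0,0,1],[-0.001,0.002,0.076,0,0,0,1],[-0.001,0.002,0.088,0,0,0,1],[-0.001,0.002,0.096,0,0,0,1],[-0.001,0.002,0.102,0,0,0,1],[-0.001,0.002,0.106,0,0,0,1]]]'
python3 -m inch '[[[0,0,0.003,0,0,0,1],[0,0,0.005,0,0,0,1],[0,0,0.006,0,0,0,1],[0,0,0.007,0,0,0,1],[0,0,0.008,0,0,0,1],[0,0,0.008,0,0,0,1]]]'
```

```text
clock: 40.4
position: [0.5047, -0.4632, 0.096]
ee_rot: [0.065, 0.998, -0.0, 0.0]
ft_force: [0.1, -0.6, -3.2]
grip_width: 0.269
grasp_force: 30.0
clock: 41.0
position: [0.5047, -0.463, 0.0883]
ee_rot: [0.065, 0.998, 0.0, 0.0]
ft_force: [-0.0, -0.3, -3.4]
grip_width: 0.27
grasp_force: 30.0
```

```bash
python3 -m inch '[[[0,0,0.001,0,0,0,1],[0,0,0.002,0,0,0,1],[0,0,0.0025,0,0,0,1],[0,0,0.003,0,0,0,1],[0,0,0.003,0,0,0,1]]]'
```

```text
clock: 41.5
position: [0.5047, -0.4631, 0.0854]
ee_rot: [0.065, 0.998, -0.0, 0.0]
ft_force: [0.8, -0.4, -3.3]
grip_width: 0.271
grasp_force: 29.9
```

```bash
python3 -m inch '[[[0,0,0.0005,0,0,0,1],[0,0,0.001,0,0,0,1],[0,0,0.001,0,0,0,1]]]'
```

```text
clock: 41.8
position: [0.5049, -0.4634, 0.0853]
ee_rot: [0.065, 0.998, -0.0, 0.0]
ft_force: [-2.0, 1.1, 5.2]
grip_width: 0.267
grasp_force: 30.6
```

```bash
python3 -m inch '[[[0,0,-0.0005,0,0,0,-0.1],[0,0,-0.0005,0,0,0,-0.1],[0,0,-0.0005,0,0,0,-0.1],[0,0,-0.01,0,0,0,-0.1],[0,0,-0.04,0,0,0,-0.1],[0,0,-0.08,0,0,0,-0.1],[0,0,-0.12,0,0,0,-0.1],[0.01,0.03,-0.13,0,0,0,-0.1],[0.03,0.075,-0.13,0,0,0,-0.1],[0.046,0.12,-0.13,0,0,0,-0.1]]]'
python3 -m inch '[[[0.017,0.045,0,0,0,0,-0.1],[0.034,0.09,0,0,0,0,-0.1],[0.051,0.135,0,0,0,0,-0.1],[0.068,0.18,0,0,0,0,-0.1],[0.08,0.22,0,0,0,0,-0.1],[0.087,0.25,0,0,0,0,-0.1],[0.087,0.25,0.02,0,0,0,-0.1],[0.087,0.25,0.03,0,0,0,-0.1],[0.087,0.25,0.03,0,0,0,-0.1]]]'
python3 - <<'E'
from h import *
o,w=look(); brass(w,o); cv2.imwrite("pics/w9.png",w)
s=imaging.camera("side"); print([(f(at("side",d["pixel"],.035)),d["conf"]) for d in spotter.look_for("float1","side")])
E
```

```text
clock: 42.8
position: [0.4739, -0.3374, 0.2152]
ee_rot: [0.066, 0.998, -0.0, 0.001]
ft_force: [0.2, 0.4, 0.5]
grip_width: 0.548
grasp_force: 0.0
clock: 43.7
position: [0.4203, -0.0795, 0.1835]
ee_rot: [0.066, 0.998, -0.0, -0.001]
ft_force: [-1.0, -0.1, 0.1]
grip_width: 0.552
grasp_force: 0.0
[0.4203, -0.0795, 0.1835] yaw 82.45 [-0.2437, -0.0718, 0.3136, 2.0496, 0.0244, 1.1624, 1.4984] 43.7
brass [488, 182, 47, 34, 1056] [510.5398, 197.8769] [0.4347, 0.0773, 0.079]
brass [304, 187, 27, 34, 654] [317.0688, 203.5841] [0.4186, -0.0817, 0.079]
[([0.5127, -0.4678, 0.035], 0.82), ([0.4096, -0.0786, 0.035], 0.76), ([0.4316, 0.0778, 0.035], 0.74)]
```

```bash
python3 -m inch '[[[0,-0.002,0.03,0,0,0,-0.1],[0,-0.002,0.06,0,0,0,-0.1],[0,-0.002,0.085,0,0,0,-0.1],[0,-0.002,0.1,0,0,0,-0.1],[0,-0.002,0.107,0,0,0,-0.1],[0,-0.002,0.11,0,0,0,-0.1],[0,-0.002,0.11,0,0,0,1],[0,-0.002,0.11,0,0,0,1],[0,-0.002,0.11,0,0,0,1],[0,-0.002,0.11,0,0,0,1]]]' 30
python3 -m inch '[[[0,0,0,0,0,0,1],[0,0,0,0,0,0,1],[0,0,-0.005,0,0,0,1],[0,0,-0.02,0,0,0,1],[0,0,-0.04,0,0,0,1],[0,0,-0.065,0,0,0,1],[0,0,-0.09,0,0,0,1],[0,0,-0.115,0,0,0,1],[0,0,-0.13,0,0,0,1],[0,0,-0.13,0,0,0,1]]]'
```

```text
clock: 44.85
position: [0.4215, -0.0811, 0.0752]
ee_rot: [0.065, 0.998, 0.0, 0.001]
ft_force: [-0.7, -2.5, 5.8]
grip_width: 0.269
grasp_force: 29.9
clock: 45.85
position: [0.4217, -0.0808, 0.2062]
ee_rot: [0.065, 0.998, 0.0, 0.002]
ft_force: [0.0, 0.5, -1.4]
grip_width: 0.27
grasp_force: 29.7
```

```bash
python3 -m inch '[[[-0.005,-0.01,0,0,0,0,1],[-0.016,-0.034,0,0,0,0,1],[-0.03,-0.062,0,0,0,0,1],[-0.044,-0.091,0,0,0,0,1],[-0.058,-0.12,0,0,0,0,1],[-0.072,-0.149,0,0,0,0,1],[-0.086,-0.178,0,0,0,0,1],[-0.1,-0.208,0,0,0,0,1],[-0.114,-0.238,0,0,0,0,1],[-0.124,-0.262,0,0,0,0,1]]]' >/dev/null
python3 -m inch '[[[-0.007,-0.012,0,0,0,0,1],[-0.008,-0.014,0,0,0,0,1],[-0.008,-0.014,0,0,0,0,1],[-0.008,-0.014,0,0,0,0,1]]]'
python3 - <<'E'
from h import *
o,w=look(); cv2.imwrite("pics/w10.png",w)
th=np.radians(-7.45); T=lambda x,y,z:[.4667+np.cos(th)*x-np.sin(th)*y,-.4131+np.sin(th)*x+np.cos(th)*y,.003+z]
R_=R.from_quat(o["ee_rot"]).as_matrix(); print("tool delta to (+,+)",f(R_.T@(np.array(T(.0425,.0465,0))-o["position"])))
print(f(T(-.0425,.0465,0)),f(T(-.0425,-.0465,0)))
E
```

```text
clock: 47.25
position: [0.5154, -0.371, 0.2036]
ee_rot: [0.065, 0.998, 0.0, -0.0]
ft_force: [-0.0, 0.0, -2.5]
grip_width: 0.266
grasp_force: 29.8
[0.5154, -0.371, 0.2036] yaw 82.55 [0.1311, 0.415, 0.5568, 1.5183, -0.2248, 1.2738, 2.1566] 47.25
tool delta to (+,+) [0.0002, -0.0017, 0.2006]
[0.4306, -0.3615, 0.003] [0.4185, -0.4537, 0.003]
```

```bash
python3 -m inch '[[[0,-0.002,0.005,0,0,0,1],[0,-0.002,0.02,0,0,0,1],[0,-0.002,0.035,0,0,0,1],[0,-0.002,0.05,0,0,0,1],[0,-0.002,0.065,0,0,0,1],[0,-0.002,0.079,0,0,0,1],[0,-0.002,0.092,0,0,0,1],[0,-0.002,0.101,0,0,0,1],[0,-0.002,0.107,0,0,0,1],[0,-0.002,0.111,0,0,0,1]]]' >/dev/null
python3 -m inch '[[[0,0,0.001,0,0,0,1],[0,0,0.002,0,0,0,1],[0,0,0.003,0,0,0,1],[0,0,0.003,0,0,0,1],[0,0,0.003,0,0,0,1]]]'
```

```text
clock: 48.8
position: [0.5156, -0.3738, 0.0906]
ee_rot: [0.065, 0.998, -0.0, 0.0]
ft_force: [0.4, 0.3, -1.9]
grip_width: 0.266
grasp_force: 29.8
```

```bash
python3 -m inch '[[[0,0,0.001,0,0,0,1],[0,0,0.002,0,0,0,1],[0,0,0.0025,0,0,0,1],[0,0,0.003,0,0,0,1],[0,0,0.0035,0,0,0,1],[0,0,0.0035,0,0,0,1]]]'
```

```text
clock: 49.4
position: [0.5156, -0.3739, 0.0873]
ee_rot: [0.065, 0.998, -0.0, 0.0]
ft_force: [-0.9, 0.5, 3.1]
grip_width: 0.268
grasp_force: 30.2
```

```bash
python3 -m inch '[[[0,0,0,0,0,0,-0.1],[0,0,0,0,0,0,-0.1],[0,0,0,0,0,0,-0.1],[0,0,-0.01,0,0,0,-0.1],[0,0,-0.04,0,0,0,-0.1],[0,0,-0.08,0,0,0,-0.1],[0,0,-0.12,0,0,0,-0.1],[0.01,0.03,-0.13,0,0,0,-0.1],[0.024,0.075,-0.13,0,0,0,-0.1],[0.037,0.12,-0.13,0,0,0,-0.1]]]'
python3 -m inch '[[[0.014,0.045,0,0,0,0,-0.1],[0.028,0.09,0,0,0,0,-0.1],[0.042,0.135,0,0,0,0,-0.1],[0.056,0.18,0,0,0,0,-0.1],[0.07,0.225,0,0,0,0,-0.1],[0.084,0.27,0,0,0,0,-0.1],[0.096,0.31,0,0,0,0,-0.1],[0.1,0.326,0.02,0,0,0,-0.1],[0.1,0.326,0.033,0,0,0,-0.1],[0.1,0.326,0.033,0,0,0,-0.1]]]'
python3 - <<'E'
from h import *
o,w=look(); brass(w,o); cv2.imwrite("pics/w11.png",w)
for c in("scene","side"):
    imaging.camera(c); print([(f(at(c,d["pixel"],.035)),d["conf"]) for d in spotter.look_for("float1",c)])
E
```

```text
clock: 50.4
position: [0.494, -0.2493, 0.218]
ee_rot: [0.066, 0.998, -0.0, 0.001]
ft_force: [0.8, 0.7, -0.3]
grip_width: 0.551
grasp_force: 0.0
clock: 51.4
position: [0.437, 0.0854, 0.1827]
ee_rot: [0.065, 0.998, -0.001, -0.001]
ft_force: [-0.1, -1.2, -0.1]
grip_width: 0.548
grasp_force: 0.0
[0.437, 0.0854, 0.1827] yaw 82.5 [-0.489, -0.0201, 0.1916, 2.006, 0.0048, 1.1578, 1.1405] 51.4
brass [307, 188, 27, 34, 658] [320.0289, 204.0304] [0.4357, 0.0855, 0.079]
[([0.4466, 0.099, 0.035], 0.7), ([0.5153, -0.4151, 0.035], 0.6), ([0.4062, -0.1687, 0.035], 0.58), ([0.494, -0.4792, 0.035], 0.48)]
[([0.5211, -0.3973, 0.035], 0.87), ([0.5103, -0.466, 0.035], 0.64), ([0.4399, 0.0773, 0.035], 0.56)]
```

```bash
python3 -m inch '[[[-0.001,0,0.03,0,0,0,-0.1],[-0.001,0,0.06,0,0,0,-0.1],[-0.001,0,0.085,0,0,0,-0.1],[-0.001,0,0.099,0,0,0,-0.1],[-0.001,0,0.106,0,0,0,-0.1],[-0.001,0,0.109,0,0,0,-0.1],[-0.001,0,0.109,0,0,0,1],[-0.001,0,0.109,0,0,0,1],[-0.001,0,0.109,0,0,0,1],[-0.001,0,0.109,0,0,0,1]]]' 30
python3 -m inch '[[[0,0,0,0,0,0,1],[0,0,0,0,0,0,1],[0,0,-0.005,0,0,0,1],[0,0,-0.02,0,0,0,1],[0,0,-0.04,0,0,0,1],[0,0,-0.065,0,0,0,1],[0,0,-0.09,0,0,0,1],[0,0,-0.115,0,0,0,1],[0,0,-0.13,0,0,0,1],[0,0,-0.13,0,0,0,1]]]'
```

```text
clock: 52.65
position: [0.4394, 0.0861, 0.0757]
ee_rot: [0.065, 0.998, 0.0, 0.001]
ft_force: [-0.4, -2.2, 6.7]
grip_width: 0.267
grasp_force: 29.9
clock: 53.65
position: [0.4396, 0.0866, 0.2068]
ee_rot: [0.065, 0.998, 0.001, 0.002]
ft_force: [-0.3, 0.9, -2.6]
grip_width: 0.27
grasp_force: 29.8
```

```bash
python3 -m inch '[[[-0.001,-0.01,0,0,0,0,1],[-0.004,-0.035,0,0,0,0,1],[-0.007,-0.063,0,0,0,0,1],[-0.01,-0.092,0,0,0,0,1],[-0.013,-0.121,0,0,0,0,1],[-0.017,-0.15,0,0,0,0,1],[-0.02,-0.18,0,0,0,0,1],[-0.023,-0.21,0,0,0,0,1],[-0.026,-0.24,0,0,0,0,1],[-0.03,-0.27,0,0,0,0,1]]]' >/dev/null
python3 -m inch '[[[-0.003,-0.03,0,0,0,0,1],[-0.006,-0.06,0,0,0,0,1],[-0.01,-0.09,0,0,0,0,1],[-0.013,-0.12,0,0,0,0,1],[-0.016,-0.145,0,0,0,0,1],[-0.018,-0.165,0,0,0,0,1],[-0.019,-0.175,0,0,0,0,1],[-0.019,-0.175,0,0,0,0,1],[-0.019,-0.175,0,0,0,0,1]]]'
python3 - <<'E'
from h import *
o,w=look(); cv2.imwrite("pics/w12.png",w)
R_=R.from_quat(o["ee_rot"]).as_matrix(); print("tool delta",f(R_.T@(np.array([.4306,-.3615,.0877])-o["position"])))
E
```

```text
clock: 55.55
position: [0.4291, -0.3605, 0.2042]
ee_rot: [0.065, 0.998, 0.0, -0.0]
ft_force: [0.5, 0.6, -2.9]
grip_width: 0.268
grasp_force: 29.9
[0.4291, -0.3605, 0.2042] yaw 82.52 [0.0364, 0.2498, 0.6805, 1.7256, -0.1662, 1.226, 2.1986] 55.55
tool delta [-0.0017, -0.0009, 0.1165]
```

```bash
python3 -m inch '[[[-0.001,-0.001,0.005,0,0,0,1],[-0.001,-0.001,0.02,0,0,0,1],[-0.001,-0.001,0.035,0,0,0,1],[-0.001,-0.001,0.05,0,0,0,1],[-0.001,-0.001,0.065,0,0,0,1],[-0.001,-0.001,0.079,0,0,0,1],[-0.001,-0.001,0.092,0,0,0,1],[-0.001,-0.001,0.101,0,0,0,1],[-0.001,-0.001,0.107,0,0,0,1],[-0.001,-0.001,0.111,0,0,0,1]]]' >/dev/null
python3 -m inch '[[[0,0,0.001,0,0,0,1],[0,0,0.002,0,0,0,1],[0,0,0.003,0,0,0,1],[0,0,0.003,0,0,0,1],[0,0,0.003,0,0,0,1]]]'
python3 -m inch '[[[0,0,0.001,0,0,0,1],[0,0,0.0015,0,0,0,1],[0,0,0.002,0,0,0,1],[0,0,0.0025,0,0,0,1],[0,0,0.0025,0,0,0,1]]]'
```

```text
clock: 57.1
position: [0.4303, -0.3625, 0.0911]
ee_rot: [0.065, 0.998, -0.0, 0.0]
ft_force: [-0.9, -0.5, -3.6]
grip_width: 0.268
grasp_force: 29.9
clock: 57.6
position: [0.4302, -0.3624, 0.0883]
ee_rot: [0.065, 0.998, 0.0, -0.0]
ft_force: [-0.1, -0.4, -2.9]
grip_width: 0.266
grasp_force: 29.9
```

```bash
python3 -m inch '[[[0,0,0.0005,0,0,0,1],[0,0,0.001,0,0,0,1],[0,0,0.0012,0,0,0,1],[0,0,0.0012,0,0,0,1]]]'
```

```text
clock: 58.0
position: [0.4304, -0.3628, 0.0877]
ee_rot: [0.065, 0.998, -0.0, 0.0]
ft_force: [-0.7, 1.2, 5.4]
grip_width: 0.266
grasp_force: 30.5
```

```bash
python3 -m inch '[[[0,0,0,0,0,0,-0.1],[0,0,0,0,0,0,-0.1],[0,0,0,0,0,0,-0.1],[0,0,-0.01,0,0,0,-0.1],[0,0,-0.04,0,0,0,-0.1],[0,0,-0.08,0,0,0,-0.1],[0,0,-0.12,0,0,0,-0.1],[0,0,-0.16,0,0,0,-0.1],[-0.01,0.04,-0.2,0,0,0,-0.1],[-0.02,0.08,-0.24,0,0,0,-0.1]]]' >/dev/null
python3 -m inch '[[[-0.01,0.04,0,0,0,0,-0.1],[-0.02,0.08,0,0,0,0,-0.1],[-0.03,0.12,0,0,0,0,-0.1],[-0.04,0.16,0,0,0,0,-0.1],[-0.05,0.2,0,0,0,0,-0.1],[-0.05,0.2,0,0,0,0,-0.1],[-0.05,0.2,0,0,0,0,-0.1]]]'
python3 - <<'E'
from h import *
s=imaging.camera("scene"); d=imaging.camera("side")
cv2.imwrite("pics/fin.png",np.vstack([cv2.resize(s[130:340,180:500],(480,315)),cv2.resize(d[80:390,200:500],(290,300))[:285,:].repeat(1,1) if 0 else cv2.copyMakeBorder(cv2.resize(d[90:385,200:500],(290,285)),0,0,0,190,0)]))
E
```

```text
clock: 59.7
position: [0.5322, -0.1034, 0.3172]
ee_rot: [0.065, 0.998, -0.0, 0.0]
ft_force: [0.7, -0.3, 0.2]
grip_width: 0.548
grasp_force: 0.0
```

View pics/fin.png

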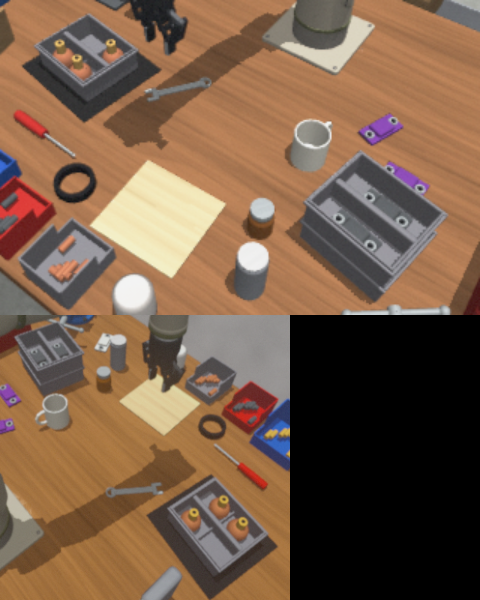

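The final view shows three floats standing stem up in separate compartments of the divided tote on the mat. The upper tote is seated on the lower with both caps, no floats are left on the bench, and the bystanders have not moved.

```bash
python3 -c "from workcell import order; print(order.hand_in())"
```

```text
the job is handed in; nothing more can be done
None
```

The job is handed in at about 60 s of the 210 s: the divided tote is on the mat with all three floats stem up, each in its own compartment, and the upper tote is seated back on the lower one with both castings in it.

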